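# Tighten the reactor's screw collar with the tommy bar

### The arm

A 7-joint arm with a two-finger parallel gripper is mounted at the origin on the work surface. World frame = base frame: x ahead of the robot, y to its left, z up, the work surface at z = 0. Lengths are in m, angles in degrees, forces in N, time in s.
With the tool pointing down it reaches from about 0.425 to 0.875 m from the base axis. Payload 4.7 kg.
Tool frame: the origin (TCP) lies at the very end of the fingers, on their centre line; the grasp point (between the pads) lies env.hold_point_z behind it (env.hold_point_z is the distance from the TCP to the grasp point, in m); z points along the fingers, y is the line along which they close (so a half turn about z gives the same grasp; the last joint's range is limited). The gripper opens to 87 mm and grips with 3 to 60 N. Pads are 19 mm wide; open, the fingers measure 117 mm over their backs; the gripper's body (75 mm by 190 mm) begins 51 mm behind the grasp point.
Start: joints at [0.808, 18.392, -4.016, 83.108, 1.295, 78.541, -3.26], TCP at [0.65, -0, 0.223] pointing down, gripper open.
Joint ranges: [-163.93, 163.93], [-17.29, 119.83], [-79.2, 71.16], [3.27, 140.29], [-89.18, 269.18], [5.43, 117.66], [-154.24, 154.24]. Speed limits (degrees/s): [147.25, 147.25, 180, 180, 180, 180, 180].

### API

Orientations are given as [roll, pitch, yaw] about the fixed x, y, z axes, in that order (R = Rz(yaw) Ry(pitch) Rx(roll)).
In Python, from cell import env gives the robot as it stands.
- The arm moves only by the shell command python3 -m jog 'ROWS' [FORCE]. ROWS is JSON, a list of rows, each an object with "dp": the shift along the tool's x, y, z in cm, a list of three; "twist": the turn about the tool's z in degrees; "fingers": the opening, from 0 (shut) to 1 (fully open). A call has 1 to 8 rows; each row is the pose to reach, as a shift and turn from the pose commanded when the call began, along the tool's axes at that moment; what a row does not reach only later rows make up. A row lasts 1/8 s, in which the tool goes at most 62.5 mm and 10.7 degrees, less where a joint would pass 70% of its speed; a pose out of reach is approached as far as the arm can. A call with a gripper value outside its range is refused whole. The fingers move at their own pace and stop on an object; FORCE is the grip in N (left out, the last holds). Time passes only in rows, so rows that repeat a pose let the fingers close. It gives the time, the measured TCP pose, the force, the opening and the grip force at its end, in the units of the state.
- env.get_obs(): the state, without advancing time (a new reading comes with each control period).
- env.read_camera(name): name is "scene" or "side" or "wrist"; returns a dict with "pixels" (384x512x3 uint8, blue, green, red), "depth" (384x512 float32, m along the optical axis (not along the pixel's ray), 0 where there is no reading), "fx", "fy", "cx", "cy" (pixels), "rvec" (rotation vector, rad) and "tvec" (3), from world to camera coordinates, as OpenCV has them. Camera axes: x right, y down, z forward; pixel columns grow to the right and rows downward; lengths in m; the calibration is good to about 2 mm. The wrist camera is an equidistant fisheye: a pixel r from the principal point sees the ray r / f radians off the axis. A picture is of the moment at which its call begins.
- env.sign_off(): hands the job in; it is judged then, once.
The state is a dict: "time_s": time; "qpos": joint angles; "joint_velocities": joint speeds; "effort": joint torques, N m; "tool_pos": TCP position; "tool_rot": TCP orientation; "force": force on the tool from outside, world axes, zero at the start; "wrist_torque": the same for the moment, N m; "grip_width": finger opening in m; "grasp_force": force on a finger pad.
Only numpy, scipy, OpenCV 4.12 (cv2) and the standard library are available. Lean on these libraries where they do the work, as an engineer would, in place of code of your own. Each camera call takes 0.05 s, during which the arm holds its last target. There are 200 camera calls.

### The job

Take the blue-handled tommy bar and screw the pressure reactor's collar down (clockwise seen from above) until it is fully home on its shoulder, using the bar in one hole after another because the racks on either side leave no room for a full swing. Turn it with the bar and not with the gripper, leave the two racks and the bottle where they stand, and when the collar is tight lay the bar down gently in the metal tray.

Things in the scene. Friction and masses are not known exactly. Their poses are not given: they have to be found in the camera images.
- reactor: Steel pressure reactor clamped to the bench (fixed, cannot turn): foot plate 150 x 120 x 12 mm, clamp ring 104 mm across up to 36 mm height, vessel 84 mm across up to its shoulder at 78 mm height, then a threaded neck under the collar. Origin: on its axis at bench height. The racks stand on its +y and -y sides; its -x side, towards the robot, is free for about 55 degrees either way.
- collar: Steel screw collar on the reactor's axis, 84 mm across, 40 mm high, with a hexagonal boss (26 x 9 mm) on top. Origin: on the axis at the height of its holes' centre lines, 25 mm above its lower edge, 15 mm below its flat top (103 mm above the bench when home, up to 4 mm higher before). z up; the frame turns with the collar; one hole lies along its own +x axis, the others every 45 degrees from it.
- screw (a joint): Angle of the collar on its thread in rad, growing as it is turned clockwise seen from above (tightening); it sinks 8 mm a turn. Hard stop at 3.0: fully home, its lower edge on the shoulder. It starts between 0.15 and 0.8. It turns against a steady friction of about 0.3 N m (some 2 to 4 N at the bar's grip) and stays where it is left.
- hole0 (a point): Centre of the mouth of the hole on the collar's +x axis, 42 mm from the axis. The collar has eight such holes in its side: blind, round, 13 mm in diameter, 22 mm deep, level and pointing radially outward.
- bar: Loose tommy bar, about 0.14 kg, lying on the bench: a blue square plastic grip 90 x 18 x 18 mm and, on the same centre line, a steel rod 10 mm in diameter with a round nose. Origin: under the middle of the grip, on its lower face; x runs along the bar to the nose, z up. Centre line 9 mm above the lower face; grip from x = -45 to +45 mm, rod from 45 to 110 mm.
- bar_nose (a point): Tip of the rod, on the bar's centre line, 110 mm from the middle of the grip.
- bar_tail (a point): Other end of the bar: centre of the end face of the grip, 45 mm from its middle.
- tray: Loose shallow metal instrument tray, 0.8 kg, 200 (its x) x 124 (its y) x 18 mm outside, floor and walls 2 mm thick. Origin: centre of its underside.
- tube_rack: Bystander on the reactor's +y side: loose pink tube rack, 104 x 104 x 94 mm, with capped tubes standing up to 136 mm. Origin: centre of its underside.
- peg_rack: Bystander on the reactor's -y side: loose white peg rack with glass tubes, 200 (its x) x 72 (its y) mm, 120 mm high. Origin: centre of its underside.
- bottle: Bystander beyond the reactor: loose brown jar, 58 mm across, 115 mm high. Origin: centre of its underside.

How it is judged (in metres and radians):
On the way:
1. the collar is fully home on its shoulder (value of joint screw above 2.9 rad), for 0.2 s.
At the end, for the whole second after the job is handed in: The collar is within 0.1 rad (6 degrees) of its stop, and the bar lies flat and at rest on the tray's floor, wholly within its walls (value of joint screw above 2.9 rad and x of bar_nose in the frame of tray between -0.098 and 0.098 m and y of bar_nose in the frame of tray between -0.06 and 0.06 m and x of bar_tail in the frame of tray between -0.098 and 0.098 m and y of bar_tail in the frame of tray between -0.06 and 0.06 m and z of each of bar_nose, bar_tail in the frame of tray below 0.017 m and linear speed of bar below 0.02 m/s); the robot touches nothing.
It fails at once if a rack or the bottle is shifted by more than 15 mm (distance of any of tube_rack, peg_rack, bottle from where it was at the start of the episode above 0.015 m).
It fails at once if a rack or the bottle is tipped by more than 0.3 rad (angle between any of tube_rack, peg_rack, bottle's own z axis and vertical above 0.3 rad).
It fails at once if the gripper or the arm pushes on the collar itself (over 4 N) (contact force between any of the fingers, the arm and collar above 4 N).
It fails at once if the bar is dropped or thrown (faster than 0.8 m/s out of the gripper) (contact force between the fingers and bar below 0.1 N and linear speed of bar above 0.8 m/s).
It also fails if it takes over 64 s, if anything falls off the work surface, if the arm or the gripper's body presses on something with over 40 N, if the wrist force passes 120 N, or if a joint passes its speed limit or range.

## Working session

There is one attempt and no reset: what is moved stays moved. The work goes in short steps, Python scripts to look and compute and a shell command to move; the robot and the scene stay as the last step left them, time stands still between calls to the robot, and variables do not carry over. Pictures are saved under pics/ and viewed, at most 10 in all, crops included, and the job is handed in when it is done.

```bash
mkdir -p pics; ls; python3 - <<'E'
from cell import env
import cv2,numpy as np
o=env.get_obs();print(o['tool_pos'],o['tool_rot'],o['time_s'],env.hold_point_z)
for n in['scene','side']:
    c=env.read_camera(n);cv2.imwrite(f'pics/{n}0.png',c['pixels']);np.savez(f'{n}0.npz',**c)
    R=cv2.Rodrigues(np.array(c['rvec'],float))[0];print(n,-R.T@np.array(c['tvec']).ravel(),R[2],c['fx'])
E
```

```text
pics
[ 6.49431480e-01 -4.49831071e-05  2.21457151e-01] [-1.79889281e+02  4.55730620e-03  9.00004565e+01] 0.0 0.0187
scene [1.15180376 0.03156193 0.72858273] [-0.68155948 -0.03347796 -0.73099651] 371.8602237082292
side [ 0.30448607 -0.73002126  0.87421263] [ 0.23679177  0.67105538 -0.70257692] 460.35403936212737
```

View pics/scene0.png

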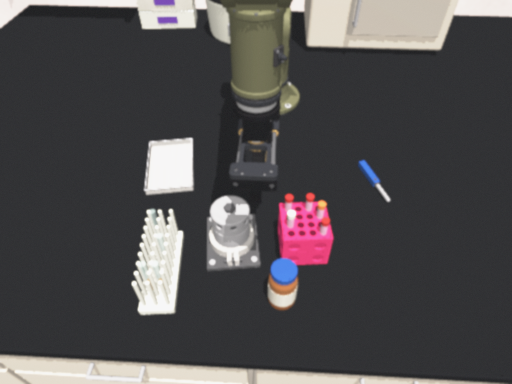

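View pics/side0.png

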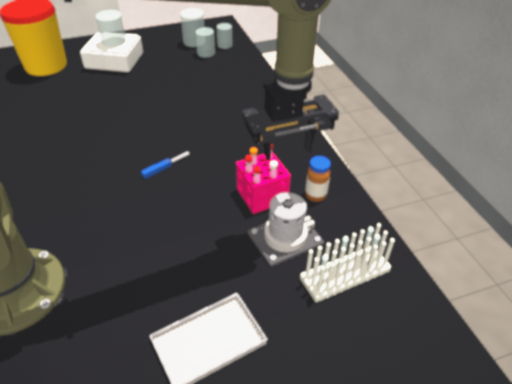

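```bash
cat > h.py <<'E'
import cv2,numpy as np
def cam(c): return cv2.Rodrigues(np.array(c['rvec'],float).ravel())[0],np.array(c['tvec'],float).ravel()
def cloud(c):
    R,t=cam(c);v,u=np.indices(c['depth'].shape);d=c['depth']
    P=np.stack([(u-c['cx'])/c['fx']*d,(v-c['cy'])/c['fy']*d,d],-1)
    return (P-t)@R
def ray(c,uv,z):
    R,t=cam(c);uv=np.atleast_2d(uv).astype(float)
    r=np.c_[(uv[:,0]-c['cx'])/c['fx'],(uv[:,1]-c['cy'])/c['fy'],np.ones(len(uv))]@R
    o=-R.T@t;return o+r*((z-o[2])/r[:,2])[:,None]
def proj(c,P):
    R,t=cam(c);q=np.atleast_2d(P)@R.T+t
    return np.c_[c['fx']*q[:,0]/q[:,2]+c['cx'],c['fy']*q[:,1]/q[:,2]+c['cy']]
def big(m):
    n,l,s,_=cv2.connectedComponentsWithStats(m.astype(np.uint8));return [l==i for i in np.argsort(-s[1:,4])+1 if s[i,4]>8]
def circ(p):
    A=np.c_[2*p,np.ones(len(p))];x=np.linalg.lstsq(A,(p**2).sum(1),rcond=None)[0];return x[:2],np.sqrt(x[2]+x[:2]@x[:2])
E
python3 - <<'E'
from h import *
for n,bx,tr,col in[('scene',(340,410,145,215),(135,205,130,200),(200,260,185,240)),('side',(130,205,140,185),(140,275,290,384),(262,314,185,250))]:
    c=dict(np.load(n+'0.npz'));P=cloud(c);px=c['pixels'].astype(int);hsv=cv2.cvtColor(c['pixels'],cv2.COLOR_BGR2HSV)
    v,u=np.indices(px.shape[:2]);box=lambda b:(u>=b[0])&(u<b[1])&(v>=b[2])&(v<b[3])
    blue=box(bx)&(hsv[...,0]>100)&(hsv[...,0]<130)&(hsv[...,1]>120)&(hsv[...,2]>60)
    rod=box(bx)&(hsv[...,1]<90)&(hsv[...,2]>90)
    m=np.c_[u[blue|rod],v[blue|rod]]
    for nm,k in(('blue',blue),('rod',rod)):
        k=big(k)[0];W=ray(c,np.c_[u[k],v[k]],.012);mu=W.mean(0);
        print(n,nm,k.sum(),mu.round(4),'zd',np.median(P[k][:,2]).round(4))
    W=ray(c,m,.010)[:,:2];mu=W.mean(0);d=np.linalg.svd(W-mu,full_matrices=False)[2][0];s=(W-mu)@d;print(' axis',np.degrees(np.arctan2(d[1],d[0])),'ends',mu+d*s.min(),mu+d*s.max(),s.ptp() if hasattr(s,'ptp') else np.ptp(s))
    t=big(box(tr)&(hsv[...,2]>100)&(hsv[...,1]<60))[0]
    q=cv2.convexHull(np.c_[u[t],v[t]].astype(np.int32));W=ray(c,q[:,0],.018)[:,:2]
    print(' tray',cv2.minAreaRect((W*1000).astype(np.float32)))
    k=box(col)&(P[...,2]>.11)&(P[...,2]<.128);print(' colz',np.median(P[k][:,2]),k.sum())
    z=np.median(P[k][:,2]);k&=abs(P[...,2]-z)<.003
    q=cv2.convexHull(np.c_[u[k],v[k]].astype(np.int32))[:,0];W=ray(c,q,z)[:,:2];print(' circ',circ(W))
    for nm,lo in(('rack/tubes',.05),):
        pass
E
```

```text
scene blue 266 [0.3813 0.2961 0.012 ] zd 0.0161
scene rod 121 [0.4575 0.3237 0.012 ] zd 0.0106
 axis 18.997788502599928 ends [0.3297532  0.28025364] [0.48814631 0.33478592] 0.16751760629566004
 tray ((386.1204833984375, -261.8866271972656), (229.56190490722656, 133.90533447265625), 10.687214851379395)
 colz 0.12050485815350519 905
 circ (array([ 0.63369673, -0.05992646]), np.float64(0.04199038228507261))
side blue 322 [0.3787 0.2939 0.012 ] zd 0.012
side rod 116 [0.4544 0.322  0.012 ] zd 0.0068
 axis -158.5946033622178 ends [0.48516964 0.33754559] [0.33424749 0.27838345] 0.1621038342737976
 tray ((379.10919189453125, -265.9078674316406), (207.7722625732422, 138.76901245117188), 10.822545051574707)
 colz 0.11952692727651254 780
 circ (array([ 0.62957733, -0.06302654]), np.float64(0.04179492495290225))
```

```bash
python3 - <<'E'
from h import *
from cell import env
c=dict(np.load('side0.npz'));a=cv2.resize(c['pixels'][180:260,250:330],(560,560),interpolation=cv2.INTER_CUBIC)
w=env.read_camera('wrist');np.savez('wrist0.npz',**w);R,t=cam(w);print(-R.T@t,R,w['fx'])
cv2.imwrite('pics/w0.png',cv2.resize(w['pixels'],(640,480)));cv2.imwrite('pics/a.png',a)
E
```

```text
[0.64905838 0.06657218 0.38479377] [[ 9.99999083e-01  2.16621897e-05 -1.35405907e-03]
 [ 3.56781816e-04 -9.68761983e-01  2.47992123e-01]
 [-1.30638889e-03 -2.47992379e-01 -9.68761102e-01]] 297.3186396354542
```

View pics/w0.png

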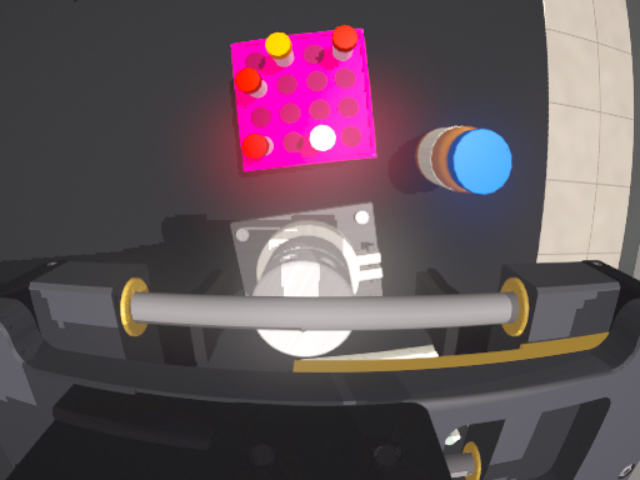

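View pics/a.png

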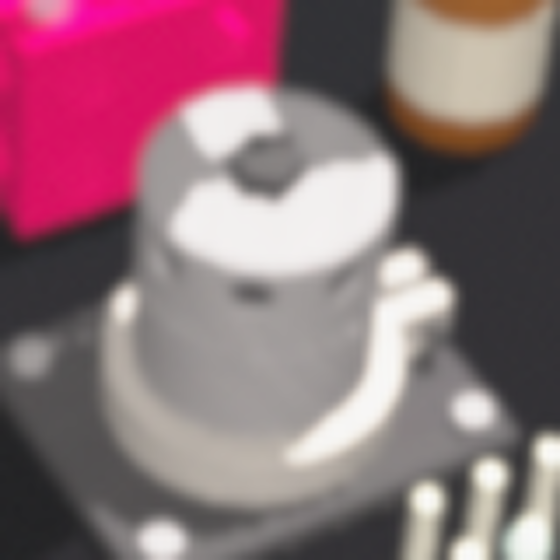

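```bash
python3 - <<'E'
from h import *
c=dict(np.load('side0.npz'))
C=np.array([.6315,-.0615])
for off in(0,):
  g=cv2.cvtColor(c['pixels'],cv2.COLOR_BGR2GRAY)
  for z in(.105,.109):
    th=np.radians(np.arange(180,320,2));
    p=proj(c,np.c_[C[0]+.042*np.cos(th),C[1]+.042*np.sin(th),0*th+z])
    val=cv2.remap(g,p[None,:,0].astype(np.float32),p[None,:,1].astype(np.float32),cv2.INTER_LINEAR)[0]
    print(z,[(int(np.degrees(a)+.1),int(x)) for a,x in zip(th,val)])
    for uv in[(286,221.7),(274.3,218.3),(298.6,220)]:
        k=np.argmin(((p-uv)**2).sum(1));print(np.degrees(th[k]),p[k]-uv)
    
E
```

```text
0.105 [(180, 127), (182, 131), (184, 135), (186, 137), (188, 142), (190, 144), (192, 143), (194, 142), (196, 140), (198, 135), (200, 130), (202, 130), (204, 130), (206, 134), (208, 139), (210, 142), (212, 146), (214, 148), (216, 150), (218, 151), (220, 152), (222, 153), (224, 154), (226, 154), (228, 151), (230, 147), (232, 138), (234, 132), (236, 125), (238, 122), (240, 122), (242, 122), (244, 124), (246, 128), (248, 135), (250, 142), (252, 149), (254, 153), (256, 155), (258, 156), (260, 156), (262, 156), (264, 155), (266, 155), (268, 154), (270, 153), (272, 150), (274, 146), (276, 144), (278, 140), (280, 142), (282, 144), (284, 146), (286, 148), (288, 150), (290, 149), (292, 147), (294, 146), (296, 145), (298, 143), (300, 146), (302, 148), (304, 150), (306, 157), (308, 158), (310, 153), (312, 149), (314, 140), (316, 127), (318, 120)]
242.0 [-0.11492998  0.93429993]
202.0 [ 0.17755535 -0.19961734]
284.0 [0.13109902 0.5673671 ]
0.109 [(180, 126), (182, 128), (184, 131), (186, 134), (188, 136), (190, 138), (192, 136), (194, 136), (196, 134), (198, 130), (200, 127), (202, 127), (204, 127), (206, 133), (208, 137), (210, 142), (212, 147), (214, 148), (216, 150), (218, 152), (220, 154), (222, 154), (224, 154), (226, 153), (228, 150), (230, 143), (232, 132), (234, 119), (236, 109), (238, 105), (240, 103), (242, 102), (244, 107), (246, 114), (248, 125), (250, 137), (252, 147), (254, 153), (256, 156), (258, 157), (260, 157), (262, 156), (264, 156), (266, 155), (268, 154), (270, 152), (272, 147), (274, 142), (276, 136), (278, 130), (280, 129), (282, 131), (284, 133), (286, 134), (288, 137), (290, 139), (292, 140), (294, 141), (296, 141), (298, 142), (300, 143), (302, 144), (304, 145), (306, 145), (308, 142), (310, 134), (312, 131), (314, 125), (316, 122), (318, 121)]
242.0 [-0.01334002 -0.2633933 ]
204.0 [ 0.70016259 -1.04621094]
282.0 [-0.25677222 -0.37612859]
```

```bash
python3 -m jog '[{"dp":[5,-4.5,0],"twist":10,"fingers":0.6},{"dp":[10,-9,0],"twist":20,"fingers":0.6},{"dp":[14,-13,0],"twist":30,"fingers":0.6},{"dp":[18,-17,2],"twist":40,"fingers":0.6},{"dp":[22,-21,4],"twist":50,"fingers":0.6},{"dp":[26,-25,7],"twist":60,"fingers":0.6},{"dp":[29.6,-27,10],"twist":69.8,"fingers":0.6},{"dp":[29.6,-27,12],"twist":69.8,"fingers":0.6}]' 30; python3 - <<'E'
from h import *
from cell import env
w=env.read_camera('wrist');np.savez('wrist1.npz',**w);print(env.get_obs()['qpos'])
cv2.imwrite('pics/w1.png',w['pixels'])
c=dict(np.load('side0.npz'));s=dict(np.load('scene0.npz'))
C=np.array([.6315,-.0615])
for c in(c,s):
    P=cloud(c);h=cv2.cvtColor(c['pixels'],cv2.COLOR_BGR2HSV)
    pk=(h[...,0]>150)&(h[...,1]>150)&(P[...,2]>.06)&(P[...,2]<.1);pk=big(pk)[0]
    W=P[pk];print('pink',W[:,:2].min(0),W[:,:2].max(0))
    wk=(h[...,2]>100)&(h[...,1]<80)&(P[...,2]>.03)&(P[...,2]<.13)&(P[...,1]<-.12)&(P[...,1]>-.28)&(P[...,0]>.5)
    W=P[wk];print('peg',np.percentile(W[:,:2],[1,99],axis=0), cv2.minAreaRect((W[:,:2]*1000).astype(np.float32)))
E
```

```text
time_s: 1.15
tool_pos: [0.3769, 0.2988, 0.1013]
tool_rot: [-180.0, 0.1, 20.5]
force: [0.2, -0.4, -0.3]
grip_width: 0.052
grasp_force: 0.0
[ -24.15591183    4.604957    -17.77872913  114.54449493    1.53803323
   61.3897737  -112.21117377]
pink [0.57340719 0.04432188] [0.68712576 0.15777966]
peg [[ 0.62643543 -0.24348034]
 [ 0.80940811 -0.17492855]] ((718.972900390625, -208.0803680419922), (184.85684204101562, 57.91534423828125), 6.500161170959473)
pink [0.57793705 0.04783285] [0.69051838 0.16147253]
peg [[ 0.63266023 -0.23924882]
 [ 0.81475985 -0.16965788]] ((721.2352905273438, -205.43304443359375), (185.76864624023438, 56.47188186645508), 5.810687065124512)
```

View pics/w1.png

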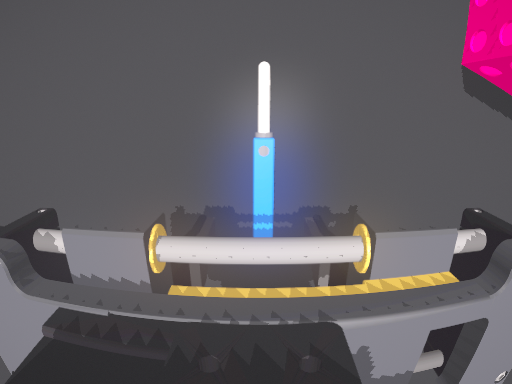

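```bash
python3 -m jog '[{"dp":[0,0,4],"fingers":0.6},{"dp":[0,0,7.5],"fingers":0.6},{"dp":[0,0,9.3],"fingers":0.6},{"dp":[0,0,9.7],"fingers":0.6},{"dp":[0,0,9.7],"fingers":0.1},{"dp":[0,0,9.7],"fingers":0},{"dp":[0,0,9.7],"fingers":0},{"dp":[0,0,9.7],"fingers":0}]' 40
```

```text
validation failed for argument at $[0]...
```

```bash
python3 -m jog '[{"dp":[0,0,4],"twist":0,"fingers":0.6},{"dp":[0,0,7.5],"twist":0,"fingers":0.6},{"dp":[0,0,9.3],"twist":0,"fingers":0.6},{"dp":[0,0,9.7],"twist":0,"fingers":0.6},{"dp":[0,0,9.7],"twist":0,"fingers":0.1},{"dp":[0,0,9.7],"twist":0,"fingers":0},{"dp":[0,0,9.7],"twist":0,"fingers":0},{"dp":[0,0,9.7],"twist":0,"fingers":0}]' 40
```

```text
time_s: 2.2
tool_pos: [0.3803, 0.2961, 0.006]
tool_rot: [-180.0, -0.1, 20.2]
force: [-1.1, -0.4, -1.0]
grip_width: 0.0199
grasp_force: 0.0
```

```bash
python3 -m jog '[{"dp":[0,0,0],"twist":0,"fingers":0},{"dp":[0,0,0],"twist":0,"fingers":0},{"dp":[0,0,-2],"twist":0,"fingers":0},{"dp":[0,0,-5],"twist":0,"fingers":0},{"dp":[0,3,-9],"twist":0,"fingers":0},{"dp":[-0.5,8,-9.8],"twist":1,"fingers":0},{"dp":[-1,13,-9.8],"twist":2,"fingers":0},{"dp":[-2,18,-9.8],"twist":4.2,"fingers":0}]' 40
python3 -m jog '[{"dp":[-0.8,5,0],"twist":0,"fingers":0},{"dp":[-1.6,10,0],"twist":0,"fingers":0},{"dp":[-2.4,14,0],"twist":0,"fingers":0},{"dp":[-3,18,0],"twist":0,"fingers":0},{"dp":[-3.2,20,0],"twist":0,"fingers":0},{"dp":[-3.2,21,0],"twist":0,"fingers":0},{"dp":[-3.2,21,0],"twist":0,"fingers":0},{"dp":[-3.2,21,0],"twist":0,"fingers":0}]' 40
```

```text
time_s: 3.2
tool_pos: [0.4235, 0.1185, 0.1034]
tool_rot: [180.0, -0.0, 15.9]
force: [0.7, -1.1, -1.9]
grip_width: 0.0176
grasp_force: 40.0
time_s: 4.2
tool_pos: [0.4504, -0.0894, 0.1034]
tool_rot: [-180.0, 0.0, 16.1]
force: [-0.2, -0.3, -2.1]
grip_width: 0.0177
grasp_force: 40.0
```

```bash
python3 - <<'E'
from h import *
from cell import env
w=env.read_camera('wrist');np.savez('wrist2.npz',**w)
s=env.read_camera('side');np.savez('side2.npz',**s);s2=env.read_camera('scene');np.savez('scene2.npz',**s2)
a=cv2.resize(w['pixels'][0:230,130:400],(800,681),interpolation=cv2.INTER_CUBIC)[:600]
cv2.imwrite('pics/w2.png',a)
cv2.imwrite('pics/s2.png',cv2.resize(s['pixels'][170:270,180:330],(750,500),interpolation=cv2.INTER_CUBIC))
E
```

```text
(no output)
```

View pics/w2.png

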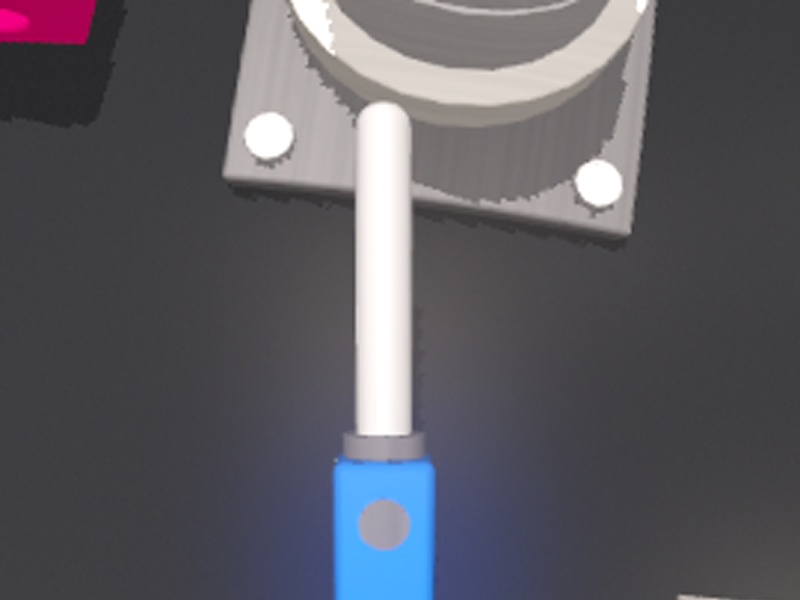

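View pics/s2.png

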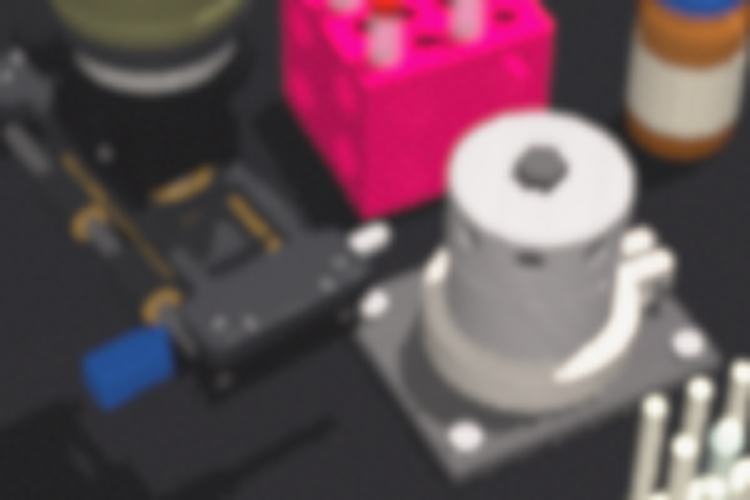

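```bash
cat >> h.py <<'E'
def cloudf(c):
    R,t=cam(c);v,u=np.indices(c['depth'].shape);x=(u-c['cx'])/c['fx'];y=(v-c['cy'])/c['fy'];r=np.hypot(x,y)+1e-9
    k=np.tan(r)/r;d=c['depth'];return (np.stack([x*k*d,y*k*d,d],-1)-t)@R
def topcirc(c,box,z,P=None,r=.042):
    P=cloud(c) if P is None else P
    v,u=np.indices(c['depth'].shape);k=(u>=box[0])&(u<box[1])&(v>=box[2])&(v<box[3])&(abs(P[...,2]-z)<.004)
    k=big(k)[0];q=cv2.convexHull(np.c_[u[k],v[k]].astype(np.int32))[:,0];return circ(ray(c,q,z)[:,:2])
def prof(c,C,th,zs=(.107,.108,.109,.110)):
    g=cv2.cvtColor(c['pixels'],cv2.COLOR_BGR2GRAY);o=0
    for z in zs:
        p=proj(c,np.c_[C[0]+.042*np.cos(th),C[1]+.042*np.sin(th),0*th+z]).astype(np.float32)
        o=o+cv2.remap(g,p[None,:,0],p[None,:,1],cv2.INTER_CUBIC)[0].astype(float)
    return o/len(zs)
E
python3 - <<'E'
from h import *
from scipy.optimize import least_squares
for f,b,a0,a1 in(('side0',(262,314,185,250),215,268),('side2',(262,314,185,250),215,268),('scene0',(200,260,185,240),-12,38),('scene2',(200,260,185,240),-12,38)):
    c=dict(np.load(f+'.npz'));
    C,r=topcirc(c,b,.1212);th=np.arange(a0,a1,1.);p=prof(c,C,np.radians(th))
    base=np.interp(th,[a0,a1],[p[:5].mean(),p[-5:].mean()]);w=np.clip(base-p-8,0,None)
    print(f,C.round(4),r.round(4),'hole',(w*th).sum()/w.sum(),p[::4].astype(int))
for f in('wrist0','wrist2'):
    c=dict(np.load(f+'.npz'));P=cloudf(c);d=np.hypot(P[...,0]-.631,P[...,1]+.061)
    for z,lo,r in((.121,.03,.042),(.036,.044,.052)):
        k=(abs(P[...,2]-z)<.003)&(d<.06);W=P[k][:,:2]
        if len(W)<50: print(f,z,len(W));continue
        # outer edge: largest radius in each azimuth bin
        a=np.arctan2(W[:,1]+.061,W[:,0]-.631);rr=np.hypot(*(W-[.631,-.061]).T);E=[]
        for i in np.unique((np.degrees(a)//4)):
            m=np.degrees(a)//4==i;j=np.argmax(np.where(m,rr,0))
            if abs(rr[j]-r)<.006:E.append(W[j])
        E=np.array(E);
        if len(E)<6: print(f,z,'few');continue
        s=least_squares(lambda x:np.hypot(*(E-x).T)-r,[.631,-.061],loss='soft_l1',f_scale=.001);print(f,z,len(E),s.x.round(4),np.std(s.fun).round(4))
# rod in wrist2
c=dict(np.load('wrist2.npz'));P=cloudf(c);hs=cv2.cvtColor(c['pixels'],cv2.COLOR_BGR2HSV)
k=(abs(P[...,2]-.109)<.006)&(hs[...,1]<60)&(hs[...,2]>120);W=P[big(k)[0]];mu=W.mean(0);D=np.linalg.svd(W-mu,full_matrices=False)[2][0];D*=np.sign(D[0])
print('rod',mu.round(4),D.round(4),np.degrees(np.arctan2(D[1],D[0])),'nose',mu+D*((W-mu)@D).max(),len(W),W[:,2].max())
E
```

```text
side0 [ 0.6289 -0.0646] 0.0417 hole 242.4989925086308 [147 150 153 155 150 137 129 127 132 143 153 156 156 155]
side2 [ 0.6287 -0.0648] 0.0419 hole 242.70322227855021 [140 143 145 147 143 132 124 123 126 136 145 148 149 147]
scene0 [ 0.6345 -0.0598] 0.0421 hole 15.606717318511723 [169 156 152 152 149 130 109 104 114 127 142 147 146]
scene2 [ 0.6343 -0.0599] 0.0419 hole 15.389067524115754 [175 177 178 180 178 162 146 149 158 162 172 177 177]
wrist0 0.121 71 [ 0.632  -0.0604] 0.0005
wrist0 0.036 47 [ 0.6321 -0.0615] 0.0008
wrist2 0.121 0
wrist2 0.036 35 [ 0.6317 -0.0608] 0.0002
rod [ 0.5243 -0.0683  0.1113] [ 0.9608  0.2768 -0.0157] 16.06928844741693 nose [ 0.55675078 -0.05899287  0.11081571] 2278 0.11497745524972165
```

```bash
python3 -m jog '[{"dp":[0.8,1.4,0.07],"twist":-0.5,"fingers":0},{"dp":[1.73,2.43,0.07],"twist":-0.5,"fingers":0},{"dp":[1.73,2.43,0.07],"twist":-0.5,"fingers":0},{"dp":[1.73,2.43,0.07],"twist":-0.5,"fingers":0}]' 50
python3 -m jog '[{"dp":[0.8,0,0],"twist":0,"fingers":0},{"dp":[1.3,0,0],"twist":0,"fingers":0},{"dp":[1.6,0,0],"twist":0,"fingers":0},{"dp":[1.9,0,0],"twist":0,"fingers":0},{"dp":[1.9,0,0],"twist":0,"fingers":0},{"dp":[1.9,0,0],"twist":0,"fingers":0}]'
```

```text
time_s: 4.85
tool_pos: [0.4737, -0.1091, 0.1026]
tool_rot: [-180.0, 0.0, 16.5]
force: [-0.9, -0.4, -0.6]
grip_width: 0.0175
grasp_force: 50.0
time_s: 5.6
tool_pos: [0.4919, -0.1038, 0.1028]
tool_rot: [-180.0, 0.0, 16.5]
force: [-0.4, 0.7, -2.0]
grip_width: 0.0171
grasp_force: 50.0
```

```bash
python3 -m jog '[{"dp":[0.1,-0.1,0],"twist":0,"fingers":0},{"dp":[0.4,-0.1,0],"twist":0,"fingers":0},{"dp":[0.8,-0.1,0],"twist":0,"fingers":0},{"dp":[1.2,-0.1,0],"twist":0,"fingers":0},{"dp":[1.2,-0.1,0],"twist":0,"fingers":0}]'; python3 - <<'E'
from h import *
from cell import env
s=env.read_camera('side');o=env.get_obs();print(o['tool_pos'],o['force'],o['qpos'])
cv2.imwrite('pics/s3.png',cv2.resize(s['pixels'][150:280,180:330],(690,598),interpolation=cv2.INTER_CUBIC))
E
```

```text
time_s: 6.22
tool_pos: [0.5037, -0.0992, 0.1028]
tool_rot: [180.0, -0.0, 16.5]
force: [-0.5, -0.0, -1.4]
grip_width: 0.0173
grasp_force: 50.0
[ 0.50340041 -0.09932933  0.1027931 ] [-0.24657033  0.12022955 -1.752352  ] [  1.56071698   7.23186347   7.08447521 111.00058303  -1.00146719
  61.83301696 -64.42443463]
```

View pics/s3.png

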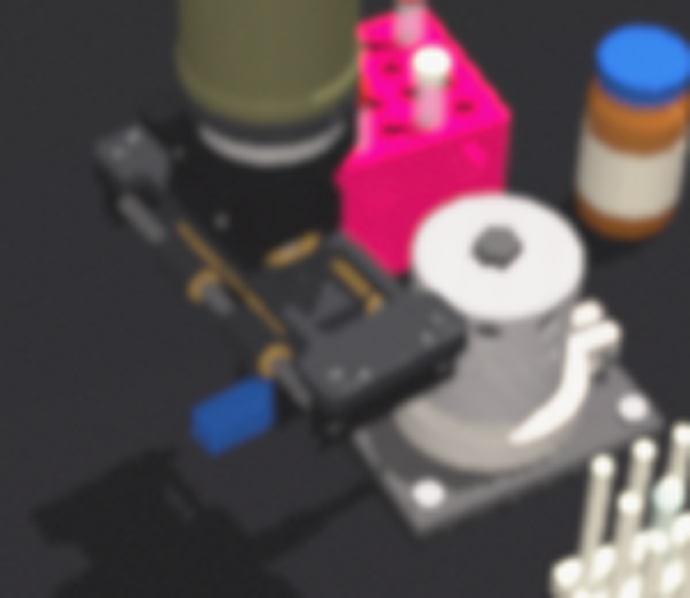

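```bash
python3 -m jog '[{"dp":[0.115,-1.75,0.017],"twist":7.5,"fingers":0},{"dp":[0.457,-3.47,0.033],"twist":15,"fingers":0},{"dp":[1.02,-5.13,0.05],"twist":22.5,"fingers":0},{"dp":[1.795,-6.7,0.067],"twist":30,"fingers":0},{"dp":[2.77,-8.16,0.083],"twist":37.5,"fingers":0},{"dp":[3.925,-9.475,0.1],"twist":45,"fingers":0},{"dp":[5.24,-10.63,0.117],"twist":52.5,"fingers":0},{"dp":[5.24,-10.63,0.117],"twist":52.5,"fingers":0}]' 60
python3 - <<'E'
from h import *
from cell import env
o=env.get_obs();print(o['qpos'])
for n,b,a0,a1 in(('side',(262,314,185,250),0,0),('scene',(200,260,185,240),0,0)):
    c=env.read_camera(n);np.savez(n+'4.npz',**c)
    try:
        C,r=topcirc(c,b,.120);th=np.arange(200,290,4.) if n=='side' else np.arange(-30,60,4.);print(n,C,r,list(zip(th.astype(int),prof(c,C,np.radians(th),(.106,.107,.108)).astype(int))))
    except Exception as e:print(n,e)
E
```

```text
time_s: 7.28
tool_pos: [0.5205, 0.0151, 0.1005]
tool_rot: [179.6, 0.2, -36.2]
force: [-6.4, -4.8, 1.6]
grip_width: 0.0175
grasp_force: 60.4
[  -8.99594812    8.59493543    4.65322442  109.69719756   -0.6107436
   62.15813868 -130.33166466]
side [ 0.62881735 -0.06465804] 0.04192372369197507 [(np.int64(200), np.int64(140)), (np.int64(204), np.int64(132)), (np.int64(208), np.int64(126)), (np.int64(212), np.int64(127)), (np.int64(216), np.int64(135)), (np.int64(220), np.int64(140)), (np.int64(224), np.int64(142)), (np.int64(228), np.int64(144)), (np.int64(232), np.int64(145)), (np.int64(236), np.int64(143)), (np.int64(240), np.int64(137)), (np.int64(244), np.int64(129)), (np.int64(248), np.int64(124)), (np.int64(252), np.int64(128)), (np.int64(256), np.int64(136)), (np.int64(260), np.int64(143)), (np.int64(264), np.int64(145)), (np.int64(268), np.int64(144)), (np.int64(272), np.int64(142)), (np.int64(276), np.int64(140)), (np.int64(280), np.int64(136)), (np.int64(284), np.int64(131)), (np.int64(288), np.int64(135))]
scene [ 0.63445392 -0.0597542 ] 0.0420053836553192 [(np.int64(-30), np.int64(185)), (np.int64(-26), np.int64(200)), (np.int64(-22), np.int64(195)), (np.int64(-18), np.int64(181)), (np.int64(-14), np.int64(157)), (np.int64(-10), np.int64(165)), (np.int64(-6), np.int64(177)), (np.int64(-2), np.int64(178)), (np.int64(2), np.int64(180)), (np.int64(6), np.int64(179)), (np.int64(10), np.int64(178)), (np.int64(14), np.int64(167)), (np.int64(18), np.int64(159)), (np.int64(22), np.int64(157)), (np.int64(26), np.int64(163)), (np.int64(30), np.int64(175)), (np.int64(34), np.int64(175)), (np.int64(38), np.int64(175)), (np.int64(42), np.int64(174)), (np.int64(46), np.int64(170)), (np.int64(50), np.int64(168)), (np.int64(54), np.int64(167)), (np.int64(58), np.int64(182))]
```

```bash
python3 - <<'E'
from h import *
from cell import env
w=env.read_camera('wrist');np.savez('wrist4.npz',**w);o=env.get_obs();print(o['tool_pos'],o['tool_rot'],o['grip_width'],o['force'],o['wrist_torque'])
c=w;P=cloudf(c);hs=cv2.cvtColor(c['pixels'],cv2.COLOR_BGR2HSV)
blue=(hs[...,0]>95)&(hs[...,0]<130)&(hs[...,1]>120)&(hs[...,2]>80)&(abs(P[...,2]-.114)<.008)
for nm,k in(('rod',(abs(P[...,2]-.107)<.007)&(hs[...,1]<60)&(hs[...,2]>120)&(np.hypot(P[...,0]-.632,P[...,1]+.061)>.045)),('blue',blue)):
    W=P[big(k)[0]];mu=W.mean(0);D=np.linalg.svd(W-mu,full_matrices=False)[2][0];print(nm,mu.round(4),np.degrees(np.arctan2(D[1],D[0])),np.ptp((W-mu)@D),len(W),D[2])
cv2.imwrite('pics/w4.png',w['pixels'])
E
```

```text
[0.52041952 0.01485745 0.10071669] [179.65299354   0.21647141 -36.20012724] 0.017260665644157448 [-6.00234373 -3.761932    1.40859836] [-0.90448403  1.32861855 -0.60624628]
rod [ 0.5759 -0.0286  0.1093] 142.31945707594573 0.044559329617461646 1422 0.005774582413682162
blue [ 0.5397 -0.001   0.1138] 142.45617106221138 0.04493133355698169 2500 -0.0019288676133627839
```

View pics/w4.png

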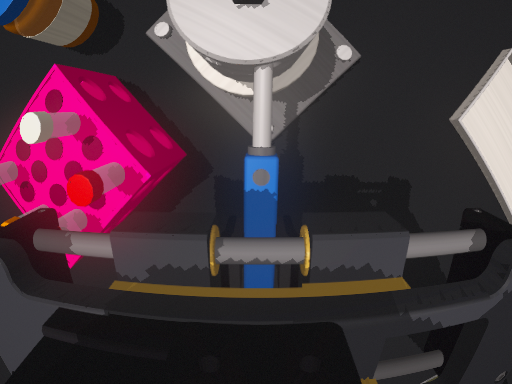

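```bash
python3 -m jog '[{"dp":[0.073,1.4,0],"twist":-6,"fingers":0},{"dp":[0.318,2.9,0],"twist":-12.5,"fingers":0},{"dp":[0.318,2.9,0],"twist":-12.5,"fingers":0},{"dp":[-0.66,3.12,0],"twist":-12.5,"fingers":0},{"dp":[-1.63,3.33,0],"twist":-12.5,"fingers":0},{"dp":[-2.8,3.59,0],"twist":-12.5,"fingers":0},{"dp":[-2.8,3.59,0],"twist":-12.5,"fingers":0}]' 60
python3 - <<'E'
from h import *
from cell import env
for n,b,a0,a1 in(('side',(262,314,185,250),222,275),('scene',(200,260,185,240),-5,43)):
    c=env.read_camera(n);C,r=topcirc(c,b,.120);th=np.arange(a0,a1,1.);p=prof(c,C,np.radians(th),(.105,.106,.107,.108))
    base=np.interp(th,[a0,a1],[p[:5].mean(),p[-5:].mean()]);w=np.clip(base-p-8,0,None)
    print(n,C.round(4),'hole',(w*th).sum()/w.sum(),p[::4].astype(int))
E
```

```text
time_s: 8.3
tool_pos: [0.4786, 0.0056, 0.1017]
tool_rot: [-180.0, 0.0, -23.4]
force: [0.7, -0.6, -1.8]
grip_width: 0.0173
grasp_force: 60.0
side [ 0.6289 -0.0648] hole 248.10079302621227 [143 145 146 145 141 136 130 129 136 142 146 146 144 142]
scene [ 0.6344 -0.0599] hole 23.89764515854799 [177 179 179 178 174 171 169 167 170 173 174 176]
```

```bash
python3 -m jog '[{"dp":[0.254,2.9,0],"twist":-10,"fingers":0},{"dp":[1.007,5.712,0],"twist":-20,"fingers":0},{"dp":[2.237,8.35,0],"twist":-30,"fingers":0},{"dp":[3.907,10.735,0],"twist":-40,"fingers":0},{"dp":[5.965,12.793,0],"twist":-50,"fingers":0},{"dp":[8.35,14.463,0],"twist":-60,"fingers":0},{"dp":[10.988,15.693,0],"twist":-70,"fingers":0},{"dp":[13.8,16.446,0],"twist":-80,"fingers":0}]'
python3 -m jog '[{"dp":[0.296,3.13,0],"twist":-10.8,"fingers":0},{"dp":[0.296,3.13,0],"twist":-10.8,"fingers":0},{"dp":[0.296,3.13,0],"twist":-10.8,"fingers":0},{"dp":[0.296,3.13,0],"twist":-10.8,"fingers":0}]'
cat > chk.py <<'E'
from h import *
from cell import env
import sys
o=env.get_obs();C=np.array([.6318,-.0608]);d=C-o['tool_pos'][:2];y=np.radians(o['tool_rot'][2]);u=np.array([np.cos(y),np.sin(y)]);q=np.array([u[1],-u[0]])
print('tool frame vec to C cm',(d@u*100).round(2),(d@q*100).round(2),'r',np.hypot(*d),'az',np.degrees(np.arctan2(d[1],d[0])),'J7',o['qpos'][6],'z',o['tool_pos'][2])
if len(sys.argv)>1:
    w=env.read_camera('wrist');P=cloudf(w);hs=cv2.cvtColor(w['pixels'],cv2.COLOR_BGR2HSV)
    dd=np.hypot(P[...,0]-C[0],P[...,1]-C[1])
    k=(abs(P[...,2]-.107)<.007)&(hs[...,1]<60)&(hs[...,2]>120)&(dd>.045);W=P[big(k)[0]];mu=W.mean(0);D=np.linalg.svd(W-mu,full_matrices=False)[2][0]
    a=np.degrees(np.arctan2(D[1],D[0]));print('rod dir',a,'lateral at C',((C-mu[:2])@np.array([D[1],-D[0]])*100*np.sign(D[:2]@u)).round(2))
E
python3 chk.py w
```

```text
time_s: 9.4
tool_pos: [0.5412, -0.2026, 0.1017]
tool_rot: [180.0, 0.0, 56.8]
force: [0.8, 0.1, -1.3]
grip_width: 0.0171
grasp_force: 60.0
time_s: 9.9
tool_pos: [0.5677, -0.2153, 0.1016]
tool_rot: [-180.0, -0.0, 67.3]
force: [-1.0, -0.7, -0.6]
grip_width: 0.0178
grasp_force: 60.0
tool frame vec to C cm 16.73 -0.06 r 0.1673128576767271 az 67.4670801712197 J7 -1.9372784260871236 z 0.10163933874509969
rod dir -112.47024983179367 lateral at C 0.03
```

```bash
python3 -m jog '[{"dp":[0.8,0,0],"twist":0,"fingers":0},{"dp":[1.3,0,0],"twist":0,"fingers":0},{"dp":[1.7,0,0],"twist":0,"fingers":0},{"dp":[2.1,0,0],"twist":0,"fingers":0},{"dp":[2.1,0,0],"twist":0,"fingers":0}]'; python3 chk.py
```

```text
time_s: 10.58
tool_pos: [0.5766, -0.1959, 0.1017]
tool_rot: [180.0, -0.0, 67.3]
force: [0.2, 0.5, -2.4]
grip_width: 0.0174
grasp_force: 60.0
tool frame vec to C cm 14.6 -0.11 r 0.14599111374937246 az 67.7799248758194 J7 -4.004686680474305 z 0.10168455995115185
```

```bash
python3 -m jog '[{"dp":[0.4,-0.08,0],"twist":0,"fingers":0},{"dp":[0.8,-0.08,0],"twist":0,"fingers":0},{"dp":[1.25,-0.08,0],"twist":0,"fingers":0},{"dp":[1.25,-0.08,0],"twist":0,"fingers":0}]'; python3 chk.py
```

```text
time_s: 11.08
tool_pos: [0.5808, -0.1839, 0.1017]
tool_rot: [180.0, -0.0, 67.4]
force: [-0.5, -0.6, -1.4]
grip_width: 0.0171
grasp_force: 60.0
tool frame vec to C cm 13.32 -0.03 r 0.13323452859034823 az 67.47888420885837 J7 -5.275932155496827 z 0.10169761917561171
```

```bash
python3 -m jog '[{"dp":[0.114,-1.736,0],"twist":7.5,"fingers":0},{"dp":[0.453,-3.442,0.01],"twist":15,"fingers":0},{"dp":[1.012,-5.09,0.025],"twist":22.5,"fingers":0},{"dp":[1.782,-6.65,0.042],"twist":30,"fingers":0},{"dp":[2.748,-8.097,0.058],"twist":37.5,"fingers":0},{"dp":[3.895,-9.405,0.075],"twist":45,"fingers":0},{"dp":[5.203,-10.552,0.092],"twist":52.5,"fingers":0},{"dp":[6.65,-11.518,0.108],"twist":60,"fingers":0}]'; python3 chk.py w
```

```text
time_s: 12.08
tool_pos: [0.5001, -0.0837, 0.1012]
tool_rot: [179.7, -0.1, 6.7]
force: [1.3, -8.7, -1.5]
grip_width: 0.0171
grasp_force: 60.6
tool frame vec to C cm 13.35 -0.74 r 0.13365513760215786 az 9.865727670903274 J7 -75.91952115348471 z 0.10118640147029472
rod dir -175.53278334125545 lateral at C -1.23
```

```bash
python3 -m jog '[{"dp":[0.114,-1.736,0.017],"twist":7.5,"fingers":0},{"dp":[0.453,-3.442,0.033],"twist":15,"fingers":0},{"dp":[1.012,-5.09,0.05],"twist":22.5,"fingers":0},{"dp":[1.782,-6.65,0.067],"twist":30,"fingers":0},{"dp":[2.748,-8.097,0.083],"twist":37.5,"fingers":0},{"dp":[3.895,-9.405,0.1],"twist":45,"fingers":0},{"dp":[3.895,-9.405,0.1],"twist":45,"fingers":0}]'; python3 chk.py w
cat > hole.py <<'E'
from h import *
from cell import env
import sys
g=float(sys.argv[1])  # guess of hole azimuth mod 45 (true)
for n,b,a in(('side',(262,314,185,250),244),('scene',(200,260,185,240),10)):
    c=env.read_camera(n);C,r=topcirc(c,b,.119);g0=a+((g-a+22.5)%45-22.5);th=np.arange(g0-24,g0+25,1.);p=prof(c,C,np.radians(th),(.1035,.1045,.1055,.1065))
    k=np.argmin(np.where(abs(th-g0)<16,p,999));print(n,'expect',g0,'min',th[k]);
    j=slice(max(k-11,0),k+12);w=np.clip(p[j].max()-10-p[j],0,None);print('centroid',(w*th[j]).sum()/w.sum(),p[::3].astype(int))
E
python3 hole.py 22
```

```text
time_s: 13.0
tool_pos: [0.5229, 0.0177, 0.0983]
tool_rot: [179.6, 0.3, -37.9]
force: [-8.1, -3.7, 2.0]
grip_width: 0.0169
grasp_force: 60.5
tool frame vec to C cm 13.41 -0.5 r 0.13421014980189638 az -35.796862859281696 J7 -131.4950503093875 z 0.09829230584172086
rod dir 140.24559739355783 lateral at C -0.95
side expect 247.0 min 249.0
centroid 249.45283018867926 [139 140 141 142 141 138 134 131 129 128 129 133 139 142 143 141 141]
scene expect 22.0 min 16.0
centroid 19.77777777777778 [185 187 187 187 183 176 172 174 175 173 175 175 178 179 179 177 175]
```

```bash
python3 -m jog '[{"dp":[0.114,1.736,-0.02],"twist":-7.5,"fingers":0},{"dp":[0.453,3.442,-0.04],"twist":-15,"fingers":0},{"dp":[0.453,3.442,-0.04],"twist":-15,"fingers":0},{"dp":[-0.51,3.7,-0.04],"twist":-15,"fingers":0},{"dp":[-1.48,3.96,-0.04],"twist":-15,"fingers":0},{"dp":[-2.73,4.3,-0.04],"twist":-15,"fingers":0},{"dp":[-2.73,4.3,-0.04],"twist":-15,"fingers":0}]'; python3 chk.py w; python3 hole.py 22;  python3 - <<'E'
from h import *
from cell import env
import numpy as np
for n in('side','scene'):
    c=env.read_camera(n);P=cloud(c);d=np.hypot(P[...,0]-.6318,P[...,1]+.0608)
    P0=cloud(dict(np.load(n+'0.npz')));k=(d<.036)&(d>.018)&(P[...,2]>.11)&(P[...,2]<.13)&(P0[...,2]>.11)
    print(n,P[k][:,2].mean(),P0[k][:,2].mean(),k.sum())
E
```

```text
time_s: 14.02
tool_pos: [0.4775, 0.0027, 0.0999]
tool_rot: [180.0, 0.0, -22.7]
force: [0.9, -0.0, -1.8]
grip_width: 0.0173
grasp_force: 60.0
tool frame vec to C cm 16.69 -0.09 r 0.16689055636484312 az -22.358332298415505 J7 -115.67488654690837 z 0.09988678970329407
rod dir 156.95983108989907 lateral at C -0.22
side expect 247.0 min 245.0
centroid 247.7 [141 142 143 143 142 138 133 130 130 129 132 137 142 145 145 144 143]
scene expect 22.0 min 15.0
centroid 18.34069400630915 [186 186 187 186 180 171 169 172 171 172 176 175 177 179 178 176 174]
side 0.1168160544979492 0.12363851770433153 399
scene 0.11770415661843667 0.12332860929407591 491
```

```bash
python3 -m jog '[{"dp":[0.254,2.9,0],"twist":-10,"fingers":0},{"dp":[1.007,5.712,0],"twist":-20,"fingers":0},{"dp":[2.237,8.35,0],"twist":-30,"fingers":0},{"dp":[3.907,10.735,0],"twist":-40,"fingers":0},{"dp":[4.606,11.517,0],"twist":-43.6,"fingers":0},{"dp":[4.606,11.517,0],"twist":-43.6,"fingers":0},{"dp":[4.606,11.517,0],"twist":-43.6,"fingers":0}]'; python3 chk.py w; python3 hole.py 22
python3 -m jog '[{"dp":[0.8,0,0],"twist":0,"fingers":0},{"dp":[1.3,0,0],"twist":0,"fingers":0},{"dp":[1.7,0,0],"twist":0,"fingers":0},{"dp":[2.1,0,0],"twist":0,"fingers":0},{"dp":[2.1,0,0],"twist":0,"fingers":0}]'; python3 chk.py
```

```text
time_s: 15.15
tool_pos: [0.4767, -0.1213, 0.0998]
tool_rot: [-180.0, 0.0, 20.9]
force: [0.1, 0.4, -1.3]
grip_width: 0.0173
grasp_force: 60.0
tool frame vec to C cm 16.65 -0.13 r 0.16652132098909814 az 21.300489431989217 J7 -56.69361045068694 z 0.09984354802496258
rod dir -159.0599619937056 lateral at C -0.14
side expect 247.0 min 248.0
centroid 247.85207100591717 [150 151 152 152 151 147 141 138 136 136 139 145 151 154 154 153 152]
scene expect 22.0 min 25.0
centroid 20.43891402714932 [192 193 193 194 188 176 170 172 170 170 176 180 183 186 186 183 181]
time_s: 15.92
tool_pos: [0.4966, -0.1143, 0.1]
tool_rot: [180.0, 0.0, 20.9]
force: [-0.5, -0.4, -2.1]
grip_width: 0.0174
grasp_force: 60.0
tool frame vec to C cm 14.54 -0.17 r 0.14539491428996346 az 21.572963921151246 J7 -57.44747175154052 z 0.09995808829958777
```

```bash
python3 -m jog '[{"dp":[0.3,-0.15,0],"twist":0,"fingers":0},{"dp":[0.8,-0.15,0],"twist":0,"fingers":0},{"dp":[1.2,-0.15,0],"twist":0,"fingers":0},{"dp":[1.2,-0.15,0],"twist":0,"fingers":0}]'
python3 -m jog '[{"dp":[0.114,-1.736,0],"twist":7.5,"fingers":0},{"dp":[0.32,-2.9,0],"twist":12.5,"fingers":0},{"dp":[0.62,-4.01,0.01],"twist":17.5,"fingers":0},{"dp":[1.012,-5.09,0.02],"twist":22.5,"fingers":0},{"dp":[1.012,-5.09,0.02],"twist":22.5,"fingers":0}]'; python3 chk.py w; python3 hole.py 12
```

```text
time_s: 16.42
tool_pos: [0.5074, -0.1086, 0.1]
tool_rot: [180.0, -0.0, 20.9]
force: [0.0, 0.3, -1.8]
grip_width: 0.0171
grasp_force: 60.0
time_s: 17.05
tool_pos: [0.4981, -0.0626, 0.1]
tool_rot: [179.7, -0.0, -1.9]
force: [-0.3, -9.9, -1.2]
grip_width: 0.0173
grasp_force: 60.9
tool frame vec to C cm 13.36 -0.63 r 0.13372859361132003 az 0.7563017457259215 J7 -86.89359111135839 z 0.0999804071487887
rod dir 175.64788512344995 lateral at C -1.18
side expect 237.0 min 243.0
centroid 242.0316742081448 [135 138 140 140 142 142 140 136 132 129 127 130 135 141 145 146 146]
scene expect 12.0 min 10.0
centroid 13.41025641025641 [180 182 184 185 185 183 178 169 167 170 170 175 180 182 184 183 181]
```

```bash
python3 -m jog '[{"dp":[0.05,-1.16,0.01],"twist":5,"fingers":0},{"dp":[0.203,-2.31,0.02],"twist":10,"fingers":0},{"dp":[0.203,-2.31,0.02],"twist":10,"fingers":0}]'; python3 chk.py w;python3 hole.py 8
```

```text
time_s: 17.58
tool_pos: [0.5002, -0.0424, 0.0995]
tool_rot: [179.5, -0.0, -12.1]
force: [-1.4, -15.2, 0.2]
grip_width: 0.0173
grasp_force: 61.8
tool frame vec to C cm 13.25 -0.96 r 0.1328568972871404 az -7.956481936488643 J7 -99.61383130540038 z 0.09951562520681893
rod dir 164.06193756456588 lateral at C -1.8
side expect 233.0 min 243.0
centroid 242.99404761904762 [132 134 137 138 140 141 141 141 138 132 127 124 124 129 137 143 145]
scene expect 8.0 min 10.0
centroid 9.396825396825397 [172 178 181 182 184 186 185 179 173 174 180 178 177 173 172 179 182]
```

```bash
python3 -m jog '[{"dp":[0.05,-1.16,0.0],"twist":5,"fingers":0},{"dp":[0.05,-1.16,0.0],"twist":5,"fingers":0},{"dp":[0.05,-1.16,0.0],"twist":5,"fingers":0}]'; python3 chk.py w;python3 hole.py 17; python3 hole.py 8
```

```text
time_s: 18.1
tool_pos: [0.5023, -0.0329, 0.0992]
tool_rot: [179.4, -0.0, -17.2]
force: [-2.7, -16.4, -1.0]
grip_width: 0.0176
grasp_force: 62.1
tool frame vec to C cm 13.19 -1.16 r 0.13242320524438983 az -12.156343753542963 J7 -105.84056202181189 z 0.09923888194175623
rod dir 158.47545484175646 lateral at C -2.09
side expect 242.0 min 242.0
centroid 242.41538461538462 [139 141 142 141 140 137 133 129 127 128 132 139 144 146 146 144 144]
scene expect 17.0 min 19.0
centroid 16.311258278145694 [182 184 185 184 177 169 170 174 170 168 171 175 181 182 181 180 178]
side expect 233.0 min 242.0
centroid 241.98263888888889 [133 136 137 140 140 142 140 138 135 130 127 125 126 131 139 144 146]
scene expect 8.0 min 19.0
centroid 16.270655270655272 [174 179 181 182 185 185 184 177 167 167 171 167 165 169 175 181 183]
```

```bash
python3 - <<'E'
from h import *
from cell import env
w=env.read_camera('wrist');s=env.read_camera('side');c=env.read_camera('scene')
np.savez('wrist5.npz',**w);np.savez('side5.npz',**s)
rs=lambda a,z:cv2.resize(a,z,interpolation=cv2.INTER_CUBIC)
L=rs(w['pixels'][0:240,130:390],(520,480))
R=np.vstack([rs(s['pixels'][185:245,255:325],(280,240)),rs(c['pixels'][185:245,200:270],(280,240))])
cv2.imwrite('pics/m5.png',np.hstack([L,R]))
E
```

```text
(no output)
```

View pics/m5.png

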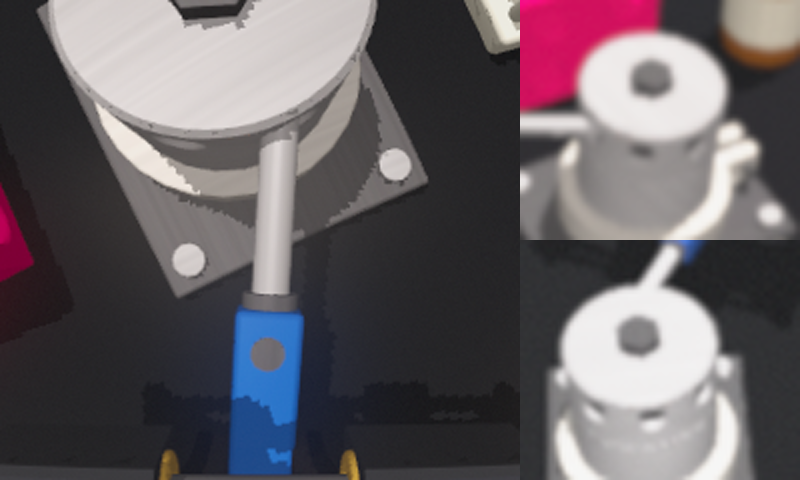

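```bash
python3 - <<'E'
from cell import env
import numpy as np
o=env.get_obs();p=np.array(o['tool_pos'])[:2]-[.6318,-.0608];F=np.array(o['force']);M=np.array(o['wrist_torque'])
print(F,M,'axis torque',p[0]*F[1]-p[1]*F[0]+M[2])
p=np.array([.5204,.0149])-[.6318,-.0608];F=[-6.,-3.76];print('stroke1',p[0]*F[1]-p[1]*F[0]-.606)
E
```

```text
[ -3.21001676 -17.32469386  -0.73640888] [-3.83431423  0.68207522 -1.32593994] axis torque 1.009424024981523
stroke1 0.2670640000000003
```

```bash
python3 -m jog '[{"dp":[0.244,2.538,-0.02],"twist":-11,"fingers":0},{"dp":[0.968,4.982,-0.04],"twist":-22,"fingers":0},{"dp":[2.05,7.0,-0.04],"twist":-32,"fingers":0},{"dp":[2.05,7.0,-0.04],"twist":-32,"fingers":0},{"dp":[1.2,7.53,-0.04],"twist":-32,"fingers":0},{"dp":[0.35,8.06,-0.04],"twist":-32,"fingers":0},{"dp":[-1,8.9,-0.04],"twist":-32,"fingers":0},{"dp":[-1,8.9,-0.04],"twist":-32,"fingers":0}]'; python3 chk.py w;python3 hole.py 16
python3 - <<'E'
from h import *
from cell import env
o=env.get_obs();print(o['force'])
for n in('side','scene','wrist'):
    c=env.read_camera(n);np.savez(n+'6.npz',**c);P=cloud(c) if n!='wrist' else cloudf(c)
    h=cv2.cvtColor(c['pixels'],cv2.COLOR_BGR2HSV)
    k=(h[...,2]>100)&(h[...,1]<60)&(P[...,2]<.03)&(abs(P[...,0]-.385)<.14)&(abs(P[...,1]+.264)<.1)&(P[...,2]>-.01)
    b=big(k)
    if not b: continue
    k=b[0];v,u=np.nonzero(k);W=P[k][:,:2]
    print(n,'tray',len(W),cv2.minAreaRect((W*1000).astype(np.float32)))
E
```

```text
time_s: 19.5
tool_pos: [0.4673, -0.106, 0.1]
tool_rot: [-180.0, 0.0, 15.3]
force: [0.2, -0.0, -1.5]
grip_width: 0.0176
grasp_force: 60.0
tool frame vec to C cm 17.06 -0.01 r 0.17056831855601462 az 15.368000574122545 J7 -64.2024065307733 z 0.10000800981277723
rod dir -164.67495364937423 lateral at C -0.05
side expect 241.0 min 243.0
centroid 242.3695652173913 [144 146 148 149 148 146 141 137 135 135 137 142 147 151 152 152 151]
scene expect 16.0 min 11.0
centroid 13.074766355140186 [187 188 189 190 187 177 168 170 171 175 181 182 184 188 186 184 182]
[ 0.44766131  0.74626397 -1.15053466]
side tray 6294 ((381.4263916015625, -256.9454650878906), (213.0965118408203, 144.39466857910156), 10.793612480163574)
scene tray 2307 ((367.19757080078125, -270.13616943359375), (238.38958740234375, 136.0880889892578), 10.814969062805176)
wrist tray 1095 ((431.1932373046875, -309.0126037597656), (50.25288391113281, 57.80475997924805), 17.895734786987305)
```

```bash
python3 -m jog '[{"dp":[-2.5,3,0],"twist":0,"fingers":0},{"dp":[-6,6,0],"twist":1,"fingers":0},{"dp":[-10,9.5,0],"twist":3,"fingers":0},{"dp":[-13,12,0],"twist":4.5,"fingers":0},{"dp":[-15.1,12.8,0],"twist":4.5,"fingers":0},{"dp":[-15.1,12.8,0],"twist":4.5,"fingers":0},{"dp":[-15.1,12.8,0],"twist":4.5,"fingers":0}]'; python3 - <<'E'
from h import *
from cell import env
o=env.get_obs();p=o['tool_pos'];y=np.radians(o['tool_rot'][2]);print(p,np.degrees(y))
c=env.read_camera('wrist');np.savez('wrist7.npz',**c);P=cloudf(c);h=cv2.cvtColor(c['pixels'],cv2.COLOR_BGR2HSV)
k=(h[...,2]>60)&(h[...,1]<90)&(P[...,2]<.025)&(P[...,2]>.012)&(abs(P[...,0]-.385)<.13)&(abs(P[...,1]+.264)<.1)
W=P[k];T=np.radians(10.8);E=np.array([[np.cos(T),np.sin(T)],[-np.sin(T),np.cos(T)]])
L=(W[:,:2]-[.3825,-.264])@E.T*1000;print('rim pts',len(L),np.percentile(L,[0.5,2,50,98,99.5],axis=0).round(1).tolist())
hx=np.histogram(L[:,0],np.arange(-110,120,5));hy=np.histogram(L[:,1],np.arange(-80,85,5));print(hx[0],hy[0])
for ang in(10.8,):
  for side in(1,-1):
    m=(np.sign(L[:,1])==side)&(abs(L[:,1])>50)&(abs(L[:,1])<75)
    if m.sum()>20: print(side,'long wall slope deg',np.degrees(np.polyfit(L[m,0],L[m,1],1)[0]),'mean y',np.median(L[m,1]),'x range',L[m,0].min(),L[m,0].max())
E
```

```text
time_s: 20.68
tool_pos: [0.3582, -0.2686, 0.1001]
tool_rot: [180.0, -0.0, 11.0]
force: [0.2, 0.3, -1.6]
grip_width: 0.0174
grasp_force: 60.0
[ 0.35819654 -0.26858509  0.10011383] 10.962221375799238
rim pts 2695 [[-101.5, -63.6], [-37.8, -63.1], [54.8, 10.4], [97.6, 63.1], [98.0, 63.5]]
[  0  26   0   0   0   0   0   0   0   0   0   0   0   3  60  63  62  60
  65  64  75  71  67  71  74  73  76  68  77  74  74  73  75  74  73  74
  68  76  71  74 344 490   0   0   0] [  0   0   0 810 175  35  34  29  39  35  33  37  49  35  17   0   0  18
  43  40  38  39  38  36  33  38  35 234 775   0   0   0]
1 long wall slope deg -0.8853838541858414 mean y 60.625356330106555 x range -41.62020745768167 98.37345168814733
-1 long wall slope deg 0.7870814836134302 mean y -60.73310918259297 x range -39.694141637160286 97.92216442187859
```

```bash
python3 -m jog '[{"dp":[-0.5,0,3],"twist":0,"fingers":0},{"dp":[-0.5,0,6],"twist":0,"fingers":0},{"dp":[-0.5,0,7.8],"twist":0,"fingers":0},{"dp":[-0.5,0,8.6],"twist":0,"fingers":0},{"dp":[-0.5,0,9.0],"twist":0,"fingers":0},{"dp":[-0.5,0,9.1],"twist":0,"fingers":0},{"dp":[-0.5,0,9.1],"twist":0,"fingers":0},{"dp":[-0.5,0,9.1],"twist":0,"fingers":0}]' 30; python3 - <<'E'
from h import *
from cell import env
c=env.read_camera('wrist');P=cloudf(c);h=cv2.cvtColor(c['pixels'],cv2.COLOR_BGR2HSV)
b=(h[...,0]>95)&(h[...,0]<130)&(h[...,1]>120)&(h[...,2]>60)&(P[...,2]<.05)&(P[...,2]>0)
print('grip top z',np.percentile(P[b][:,2],[5,50,95]),b.sum(),env.get_obs()['force'])
E
```

```text
time_s: 21.72
tool_pos: [0.3527, -0.2704, 0.0095]
tool_rot: [180.0, -0.1, 10.9]
force: [0.3, 0.6, -1.7]
grip_width: 0.0177
grasp_force: 30.0
grip top z [0.02143499 0.02252966 0.02351272] 2948 [ 0.05212461 -0.2024575  -1.53142878]
```

```bash
python3 -m jog '[{"dp":[0,0,0.1],"twist":0,"fingers":0},{"dp":[0,0,0.18],"twist":0,"fingers":0},{"dp":[0,0,0.2],"twist":0,"fingers":0},{"dp":[0,0,0.2],"twist":0,"fingers":0}]' 15; python3 -m jog '[{"dp":[0,0,0],"twist":0,"fingers":0.25},{"dp":[0,0,0],"twist":0,"fingers":0.4},{"dp":[0,0,0],"twist":0,"fingers":0.5},{"dp":[0,0,0],"twist":0,"fingers":0.5},{"dp":[0,0,0],"twist":0,"fingers":0.5},{"dp":[0,0,-1.5],"twist":0,"fingers":0.5},{"dp":[0,0,-5],"twist":0,"fingers":0.5},{"dp":[0,0,-10],"twist":0,"fingers":0.5}]'
python3 -m jog '[{"dp":[0,0,-4],"twist":0,"fingers":0.5},{"dp":[0,0,-6],"twist":0,"fingers":0.5},{"dp":[0,0,-6],"twist":0,"fingers":0.5},{"dp":[0,0,-6],"twist":0,"fingers":0.5}]'
python3 hole.py 16; python3 - <<'E'
from h import *
from cell import env
T=np.radians(10.8);E=np.array([[np.cos(T),np.sin(T)],[-np.sin(T),np.cos(T)]]);c0=np.array([.3825,-.264])-.0018*E[0]
for n in('wrist','side'):
    c=env.read_camera(n);P=cloudf(c) if n=='wrist' else cloud(c);h=cv2.cvtColor(c['pixels'],cv2.COLOR_BGR2HSV)
    b=(h[...,0]>95)&(h[...,0]<130)&(h[...,1]>120)&(h[...,2]>60)&(P[...,2]<.06)&(P[...,2]>-.01)&(abs(P[...,1]+.264)<.1)&(P[...,0]<.55)
    L=(P[b][:,:2]-c0)@E.T*1000
    print(n,'blue x',np.percentile(L[:,0],[1,99]),'y',np.percentile(L[:,1],[1,99]),'z',np.percentile(P[b][:,2],[5,50,95]))
    f=(abs(P[...,2]-.011)<.006)
    
o=env.get_obs();print(o['tool_pos'],o['force'],o['time_s'])
E
```

```text
time_s: 22.28
tool_pos: [0.3525, -0.2703, 0.008]
tool_rot: [-180.0, -0.0, 10.9]
force: [-3.4, 0.6, 8.6]
grip_width: 0.0179
grasp_force: 15.0
time_s: 23.28
tool_pos: [0.3514, -0.2698, 0.1081]
tool_rot: [-180.0, 0.1, 10.9]
force: [-0.2, 0.3, -0.3]
grip_width: 0.0434
grasp_force: 0.0
time_s: 23.78
tool_pos: [0.3518, -0.2699, 0.1665]
tool_rot: [-180.0, 0.0, 10.9]
force: [0.6, -0.4, -1.3]
grip_width: 0.0432
grasp_force: 0.0
side expect 241.0 min 242.0
centroid 241.3695652173913 [148 149 151 153 151 147 140 135 134 134 139 146 153 155 155 155 154]
scene expect 16.0 min 12.0
centroid 13.82636655948553 [187 190 191 192 189 178 168 168 170 172 179 182 185 189 188 187 184]
wrist blue x [-63.5237327   -5.30331244] y [-8.79301523  6.32531629] z [0.02005591 0.02114754 0.02229513]
side blue x [-71.18007075  14.69657193] y [-10.57086256   5.57083145] z [0.01133933 0.01813831 0.02091189]
[ 0.35168674 -0.26985074  0.16601705] [-0.63812014  0.42205097 -0.71267287] 23.975
```

```bash
python3 -c "
from cell import env
print(env.sign_off())"
```

```text
the job is handed in; nothing more can be done
None
```

I've handed the job in: the collar was screwed about 135° clockwise in three bar strokes until it stopped turning at about 1.0 N m (0.27 N m while turning), which I took as home since I couldn't read the screw angle, and the bar lies flat inside the tray.

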